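# Push the long filter tube into the water filter's collet

## Robot

A 6-joint arm with a two-finger parallel gripper is mounted at the origin on a cart in front of the work surface, level with it; the furniture and walls round the work are solid. World frame = base frame: x ahead of the robot, y to its left, z up, the work surface at z = 0. Lengths are in m, angles in rad, forces in N, time in s.
With the tool pointing down it reaches from about 0.4 to 0.825 m from the base axis. Payload 7 kg.
Tool frame: the origin (TCP) lies at the very end of the fingers, on their centre line; the grasp point (between the pads) lies 19 mm behind it; z points along the fingers, y is the line along which they close (so a half turn about z gives the same grasp; the last joint's range is limited). The gripper opens to 88 mm and grips with 3 to 60 N. Pads are 19 mm wide; open, the fingers measure 130 mm over their backs; the gripper's body (78 mm by 193 mm) begins 47 mm behind the grasp point.
Start: joints at [1.461, 0.359, 0.012, 0, -1.224, -0.288], TCP at [0.261, 0.622, 0.227] pointing down, gripper open.
Joint ranges: [-3.07, 3.07], [-1.43, 2.12], [-1.02, 1.25], [-3.03, 1.67], [-3.05, -0], [-3.03, 3.03]. Speed limits (rad/s): [2.39, 2.39, 3.01, 3.14, 3.14, 3.14].

## Interface

Orientations are given as [roll, pitch, yaw] about the fixed x, y, z axes, in that order (R = Rz(yaw) Ry(pitch) Rx(roll)).
In Python, from station import arm gives the robot as it stands.
- The arm moves only by the tool step_arm, never from a script. Its argument "rows" is a list of rows, each a list of 5 numbers: the shift along the world's x, y, z in m, then the turn about the world's z in rad, then the finger opening in m, from 0 to 0.0876. In form: [[x, y, z, spin, gripper], ...]. A call has 1 to 20 rows; each row is the pose to reach, as a shift and turn from the pose commanded when the call began; what a row does not reach only later rows make up. A row lasts 1/10 s, in which the tool goes at most 50 mm and 8.59 degrees, less where a joint would pass 70% of its speed; a pose out of reach is approached as far as the arm can. A call with a gripper value outside its range is refused whole. The fingers move at their own pace and stop on an object; "newtons" is the grip in N (left out, the last holds). Time passes only in rows, so rows that repeat a pose let the fingers close. It gives the time, the measured TCP pose, the force, the opening and the grip force at its end, in the units of the state.
- arm.get_state(): the state, without advancing time (a new reading comes with each control period).
- arm.grab_frame(name): name is "scene" or "top" or "wrist"; returns a dict with "color" (400x640x3 uint8, blue, green, red), "vfov" (degrees; the focal length in pixels is half the picture's height over the tangent of half this angle, whatever the lens; pixels are square), "cx", "cy" (the principal point, pixels), "k1" (the pictures are not rectified: a ray, as slopes to the right and down, at radius r is drawn at 1 + k1 r^2 times it, then the intrinsics apply), "rvec" (rotation vector, rad) and "tvec" (3), from world to camera coordinates, as OpenCV has them. Camera axes: x right, y down, z forward; pixel columns grow to the right and rows downward; lengths in m; the calibration is good to about 2 mm. A picture is of the moment at which its call begins. There is no depth.
- arm.job_done(): hands the job in; it is judged then, once.
The state is a dict: "t": time; "q": joint angles; "qd": joint speeds; "joint_efforts": joint torques, N m; "eef_pos": TCP position; "ee_rot": TCP orientation; "force": force on the tool from outside, world axes, zero at the start; "moment": the same for the moment, N m; "width": finger opening in m; "gripper_force": force on a finger pad.
Only numpy, scipy, OpenCV 4.12 (cv2) and the standard library are available. Lean on these libraries where they do the work, as an engineer would, in place of code of your own. Each camera call takes 0.05 s, during which the arm holds its last target. There are 200 camera calls.

## Task

Take the longer of the two steel filter tubes out of the wooden stand and fit it, nose down, into the open push-fit collet of the water filter: press it past the seal until it bottoms, fully home and upright, then let go. Leave the shorter tube standing in the stand.

Things in the scene. Friction and masses are not known exactly. Their poses are not given: they have to be found in the camera images.
- long_tube_grip (a point): Longer of two plain round steel tubes: 130 mm long, 22 mm diameter, about 70 g, loose, upright in the wooden stand, tapered nose down (its lowest 14 mm narrow to 14 mm diameter); its lower 30 mm are in the hole. This point, on its axis 35 mm below the top end and 95 mm above the nose end, is where to grip it; z runs along the tube to its top end; at the start x and y are parallel to the stand's.
- short_tube_grip (a point): The shorter steel tube, 90 mm long, 22 mm diameter, otherwise alike, standing in the other hole of the stand. It stays there. This point is on its axis, 35 mm below the top end; z runs along it, upward.
- tube_stand: Fixed light wooden block, 66 (x) by 136 (y) by 40 mm high, with two round holes 25 mm wide, 30 mm deep, in a row along its y, 35 mm either side of the middle. Either tube may be in either hole. Origin at the centre of its underside, z up. Each tube has clear space on its x sides; the other tube stands on a y side.
- collet_mouth (a point): Centre of the open mouth of the grey upright collet, level with its rim, 62 mm above the worktop; z up. A funnel, 52 mm wide at the rim, narrows to a 25 mm bore 18 mm down; the flat floor is 45 mm down. Rubber seal segments 24 mm down resist with about 5 N (10 N as the nose enters; not passed by the tube's own weight), then grip the tube. Fully home, the nose end is 45 mm below this point, the long tube's grip point 50 mm above it.
- water_filter: Fixed water filter: white foot plate 175 (x) by 104 (y) by 12 mm; collet at x = -45 mm, a low round white housing 82 mm wide and 63 mm high at x = +43 mm, joined by a short pipe. Free space on the collet's y sides. Origin at the centre of the underside, z up.
Not all that is in view belongs to the job. Leave any blue, orange or purple look-alike of the part that bears long_tube_grip alone.

How it is judged:
By the outcome, as a careful person would: the job done as asked, in the order asked, and still so for the second after the job is handed in, with the robot touching nothing.
It also fails if it takes over 35 s, if anything falls off the work surface, if the arm or the gripper's body presses on something with over 40 N, if the wrist force passes 120 N, or if a joint passes its speed limit or range.

## Working session

There is one attempt and no reset: what is moved stays moved. The work goes in short steps, Python scripts to look and compute and a tool call to move; the robot and the scene stay as the last step left them, time stands still between calls to the robot, and variables do not carry over. Pictures are saved under pics/ and viewed, at most 10 in all, crops included, and the job is handed in when it is done.

Besides the shell and the picture viewer there is one more tool, called after ">>>" as name(argument=value, ...), one argument or row to a line, values as JSON. step_arm: Moves the arm, as the interface text tells. Its arguments: {"type":"object","properties":{"rows":{"type":"array"},"newtons":{"type":"number"}},"required":["rows"]}

```bash
mkdir -p pics; cat > h.py <<'E'
import numpy as np, cv2
from station import arm
def grab(n,save=None):
    f=arm.grab_frame(n)
    if save: cv2.imwrite('pics/'+save,f['color'])
    return f
def KD(f):
    h=f['color'].shape[0]; fl=h/2/np.tan(np.radians(f['vfov'])/2)
    return np.array([[fl,0,f['cx']],[0,fl,f['cy']],[0,0,1.]]),np.array([f['k1'],0,0,0,0.])
def ray(f,uv):
    K,D=KD(f); p=cv2.undistortPoints(np.array([[uv]],float),K,D).ravel()
    R=cv2.Rodrigues(np.array(f['rvec'],float))[0]; t=np.array(f['tvec'],float).ravel()
    return -R.T@t, R.T@np.array([p[0],p[1],1.])
def onz(f,uv,z):
    c,d=ray(f,uv); return c+d*(z-c[2])/d[2]
def tri(a,ua,b,ub):
    c1,d1=ray(a,ua);c2,d2=ray(b,ub)
    s=np.linalg.lstsq(np.c_[d1,-d2],c2-c1,rcond=None)[0]
    p,q=c1+s[0]*d1,c2+s[1]*d2
    return (p+q)/2,np.linalg.norm(p-q)
def proj(f,P):
    K,D=KD(f); return cv2.projectPoints(np.array(P,float).reshape(-1,1,3),np.array(f['rvec'],float),np.array(f['tvec'],float),K,D)[0].reshape(-1,2)
E
python3 - <<'E'
from h import *
a=grab('scene','s0.png');b=grab('top','t0.png')
for f in(a,b): print(ray(f,(320,200)))
s=arm.get_state();print(s['t'],s['eef_pos'],s['ee_rot'],s['width'])
E
```

```text
(array([-0.17989747,  0.6749725 ,  0.56686485]), array([ 0.63869926, -0.57838423, -0.50779691]))
(array([0.29191498, 0.09034064, 1.05280243]), array([ 0.15726788,  0.01183669, -0.98750154]))
0.1 [0.26137039 0.62187757 0.22573545] [ 3.14012580e+00 -1.52242932e-04 -3.97939359e-01] 0.08756072794196995
```

View pics/s0.png

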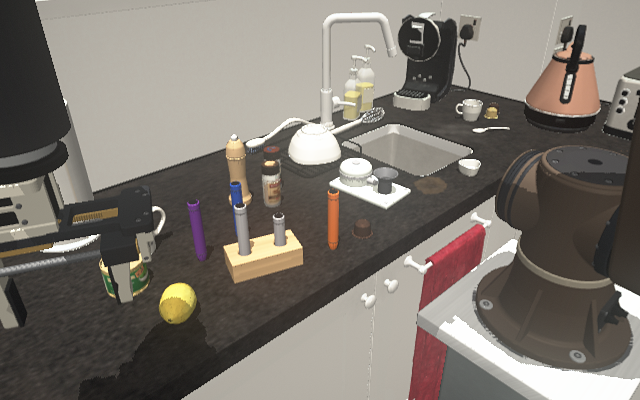

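View pics/t0.png

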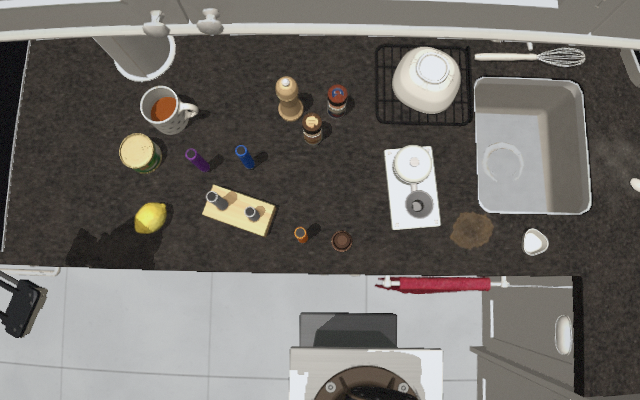

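The scene picture shows the stand at about (262,255) with the long grey tube at (242,228) and the short one at (279,228). The filter is at (370,182). The top picture shows the long tube near (212,198), the short one near (252,213), and the collet near (419,205). The blue, orange and purple tubes are decoys.

```bash
python3 - <<'E'
from h import *
f=grab('top');im=f['color']
A=cv2.resize(im[175:245,190:290],None,fx=6,fy=6,interpolation=cv2.INTER_CUBIC)
B=cv2.resize(im[140:235,380:445],None,fx=6,fy=6,interpolation=cv2.INTER_CUBIC)[:570]
c=np.zeros((570,600+0,3),np.uint8);c[:420]=A
cv2.imwrite('pics/c1.png',A);cv2.imwrite('pics/c2.png',B)
hsv=cv2.cvtColor(im,cv2.COLOR_BGR2HSV)
m=cv2.inRange(hsv,(12,50,110),(32,200,255));m[:180]=0;m[245:]=0;m[:,:195]=0;m[:,285:]=0
cs=cv2.findContours(m,0,2)[0];k=max(cs,key=cv2.contourArea)
r=cv2.minAreaRect(k);print(r)
bx=cv2.boxPoints(r);P=[onz(f,p,.04)for p in bx]
for p,q in zip(bx,P):print(p,q.round(4))
print([np.linalg.norm(P[i]-P[(i+1)%4]).round(4) for i in range(4)])
print('long',onz(f,(212,197),.14),'short',onz(f,(252,212),.10),'col',onz(f,(419,205),.062))
E
```

```text
((238.04678344726562, 209.86636352539062), (66.63639831542969, 33.129425048828125), 19.29004669189453)
[201.12697 214.49442] [0.4186 0.3472 0.04  ]
[212.07127 183.22495] [0.4846 0.3277 0.04  ]
[274.9666  205.23831] [0.4407 0.1947 0.04  ]
[264.02228 236.50778] [0.3759 0.215  0.04  ]
[np.float64(0.0688), np.float64(0.14), np.float64(0.0679), np.float64(0.1389)]
long [0.43941759 0.30300487 0.14      ] short [0.41788263 0.23262556 0.1       ] col [ 0.44306801 -0.09727707  0.062     ]
```

View pics/c1.png

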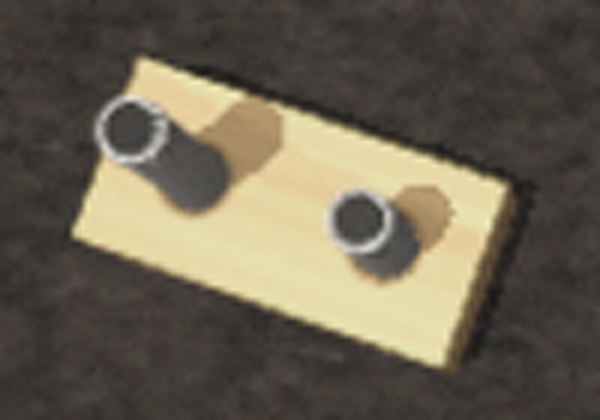

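View pics/c2.png

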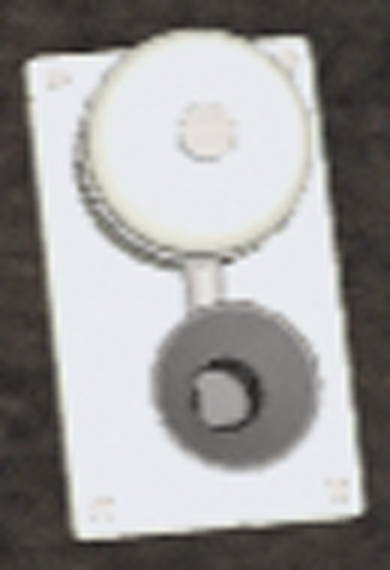

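The first crop shows the long tube's top ring at full-image (211.6,196.4) and the short one's at (249.6,211.4). The second shows the collet rim centred at (419.1,203.8). The long tube position of about (0.440,0.303) agrees with the hole worked out from the stand. Moving above it now, with the fingers closing along the stand's x.

>>> step_arm(
  rows=[
    [0.03,-0.03,0.01,-0.14,0.0876],
    [0.06,-0.07,0.02,-0.28,0.0876],
    [0.08,-0.11,0.02,-0.42,0.0876],
    [0.1,-0.15,0.02,-0.56,0.0876],
    [0.12,-0.19,0.02,-0.7,0.0876],
    [0.14,-0.22,0.02,-0.84,0.0876],
    [0.155,-0.25,0.02,-0.98,0.0876],
    [0.165,-0.28,0.02,-1.12,0.0876],
    [0.172,-0.3,0.02,-1.26,0.0876],
    [0.178,-0.318,0.02,-1.4,0.0876],
    [0.178,-0.318,0.02,-1.49,0.0876],
    [0.178,-0.318,0.02,-1.49,0.0876],
    [0.178,-0.318,0.02,-1.49,0.0876],
  ],
  newtons=50,
)

```text
t: 1.45
eef_pos: [0.4394, 0.3043, 0.2465]
ee_rot: [3.142, -0.0, -1.885]
force: [0.5, -0.3, 0.4]
width: 0.0874
gripper_force: 0.0
```

```bash
python3 - <<'E'
from h import *
f=grab('wrist','w1.png')
s=arm.get_state();print(s['t'],s['eef_pos'],s['ee_rot'],s['q'])
print(ray(f,(320,200)));print(proj(f,[[.4395,.303,.14],[.441,.304,.04],[.418,.233,.1]]))
E
```

```text
1.5 [0.43937296 0.30448903 0.24641815] [ 3.14145850e+00 -1.82056178e-04 -1.88491553e+00] [ 9.72935524e-01  1.14213442e-01 -2.65897177e-01 -8.37946263e-05
 -1.19089804e+00 -1.28702366e+00]
(array([0.41395575, 0.22565305, 0.40388916]), array([ 0.10371655,  0.27779403, -0.9551554 ]))
[[323.95793053 199.52717422]
 [323.03401886 173.21026894]
 [322.56451405 102.76147621]]
```

View pics/w1.png

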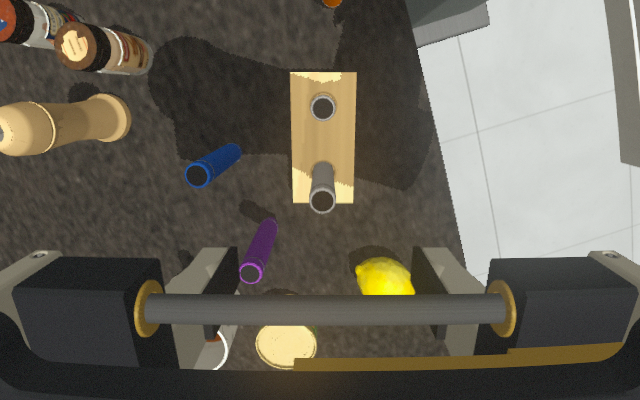

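The wrist picture shows the long tube's top ring at (322,201), within 2 px of my prediction, the short ring at (322,107), and the purple and blue decoy tops at (252,273) and (197,175). I'll refine the position and check the decoys' clearance.

```bash
python3 - <<'E'
from h import *
f=grab('wrist');g=cv2.cvtColor(f['color'],cv2.COLOR_BGR2GRAY)
T=np.array([.4394,.3045]);yaw=-1.885
ex=np.array([np.cos(yaw),np.sin(yaw)]);ey=np.array([np.sin(yaw),-np.cos(yaw)])
def ring(x,y,z,r=20):
    c=g[y-r:y+r,x-r:x+r]; m=(c<60).astype(np.uint8)
    n,l,st,ce=cv2.connectedComponentsWithStats(m); i=l[r,r]
    print('area',st[i]);u=ce[i]+[x-r,y-r];P=onz(f,u,z);print(u,P.round(4));return P
for n,u in dict(long=(322,201,.14),short=(322,107,.10)).items(): P=ring(*u); print(n,(P[:2]-T)@ex,(P[:2]-T)@ey)
t=arm.grab_frame('top')
for n,uw,ut in (('purple',(252,273),(192,154)),('blue',(197,175),(241,150))):
    P,e=tri(f,uw,t,ut); print(n,P.round(3),e.round(4),((P[:2]-T)@ex).round(3),((P[:2]-T)@ey).round(3))
S=[onz(f,u,.04) for u in((290,72),(357,72),(355,203),(293,203))]
d=S[2]-S[1];print('stand y dir',np.arctan2(d[1],d[0])-np.pi/2,np.linalg.norm(d))
d=S[3]-S[0];print('stand y dir',np.arctan2(d[1],d[0])-np.pi/2)
E
```

```text
area [   0    0   40   40 1556]
[321.51413882 200.42159383] [0.4415 0.3033 0.14  ]
long 0.0005237432757021355 -0.002393191407501568
area [   0    0   40   40 1600]
[321.5 106.5] [0.4198 0.2358 0.1   ]
short 0.07139644180562273 -0.0025523929321702365
purple [0.522 0.349 0.133] 0.0027 -0.068 -0.065
blue [0.534 0.255 0.127] 0.0003 0.018 -0.105
stand y dir -0.3046381517057126 0.136262138627889
stand y dir -0.3173303261477831
```

>>> step_arm(
  rows=[
    [0.001,-0.001,-0.02,0,0.0876],
    [0.0015,-0.001,-0.06,0,0.0876],
    [0.0015,-0.001,-0.1,0,0.0876],
    [0.0015,-0.001,-0.135,0,0.0876],
    [0.0015,-0.001,-0.155,0,0.0876],
    [0.0015,-0.001,-0.16,0,0.0876],
    [0.0015,-0.001,-0.16,0,0.0876],
  ],
)

```text
t: 2.3
eef_pos: [0.4409, 0.3034, 0.0862]
ee_rot: [3.141, -0.001, -1.887]
force: [0.3, 0.0, 0.5]
width: 0.0876
gripper_force: 0.0
```

>>> step_arm(
  rows=[
    [0,0,0,0,0.05],
    [0,0,0,0,0.03],
    [0,0,0,0,0.01],
    [0,0,0,0,0.01],
    [0,0,0,0,0.01],
    [0,0,0,0,0.01],
    [0,0,0,0,0.01],
  ],
  newtons=40,
)

```text
t: 3.0
eef_pos: [0.441, 0.3033, 0.0866]
ee_rot: [-3.142, 0.0, -1.888]
force: [0.1, -0.3, -0.1]
width: 0.0369
gripper_force: 0.0
```

>>> step_arm(
  rows=[
    [0,0,0,0,0.01],
    [0,0,0,0,0.01],
    [0,0,0,0,0.01],
    [0,0,0,0,0.01],
    [0,0,0,0,0.01],
    [0,0,0,0,0.01],
  ],
)

```text
t: 3.6
eef_pos: [0.441, 0.3032, 0.0865]
ee_rot: [3.142, -0.0, -1.888]
force: [1.0, -1.0, 0.4]
width: 0.0215
gripper_force: 40.0
```

>>> step_arm(
  rows=[
    [0,0,0.01,0,0.01],
    [0,0,0.03,0,0.01],
    [0,0,0.06,0,0.01],
    [0,0,0.1,0,0.01],
    [0,0,0.135,0,0.01],
    [0,0,0.15,0,0.01],
    [0,0,0.15,0,0.01],
  ],
)

```text
t: 4.3
eef_pos: [0.4419, 0.3042, 0.2401]
ee_rot: [-3.139, 0.005, -1.888]
force: [-0.8, 0.1, -0.8]
width: 0.0212
gripper_force: 40.0
```

```bash
python3 - <<'E'
from h import *
t=grab('top')
for u in((419.1,203.8),(418.7,204.2)): print(onz(t,u,.062))
im=t['color'];K=im[188:222,400:440];hsv=cv2.cvtColor(K,cv2.COLOR_BGR2HSV)
m=(K.max(2)<165).astype(np.uint8)
k=max(cv2.findContours(m,0,1)[0],key=cv2.contourArea);print(cv2.minEnclosingCircle(k),cv2.fitEllipse(k))
w=grab('wrist');s=grab('scene')
cv2.imwrite('pics/v2.png',np.vstack([w['color'][60:300,120:520],cv2.resize(s['color'][120:280,180:440],(400,246))]))
print(arm.get_state()['eef_pos'],arm.get_state()['width'])
E
```

```text
[ 0.44551631 -0.09750737  0.062     ]
[ 0.44468692 -0.09668542  0.062     ]
((18.814516067504883, 15.629032135009766), 14.010848045349121) ((18.8316707611084, 15.868573188781738), (25.8482608795166, 27.314916610717773), 145.50631713867188)
[0.44041675 0.3028179  0.23581525] 0.021319369341903486
```

View pics/v2.png

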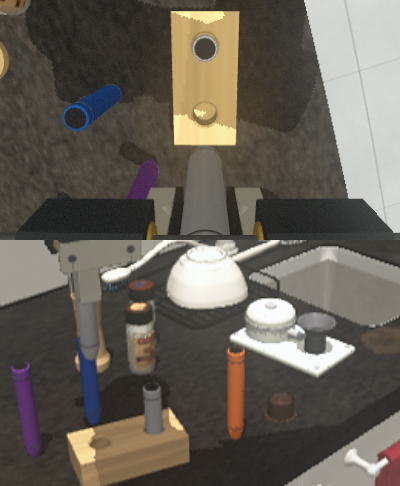

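The tube is held upright, the hole it came from is empty, and the short tube still stands. Carrying it to a stop short of the collet for a close view.

>>> step_arm(
  rows=[
    [0,-0.01,0.005,0,0.01],
    [0,-0.035,0.01,0,0.01],
    [0,-0.07,0.01,0,0.01],
    [0,-0.11,0.01,0,0.01],
    [0,-0.15,0.01,0,0.01],
    [0,-0.19,0.01,0,0.01],
    [0,-0.23,0.01,0,0.01],
    [0,-0.265,0.01,0,0.01],
    [0,-0.295,0.01,0,0.01],
    [0,-0.315,0.01,0,0.01],
    [0,-0.325,0.01,0,0.01],
    [0,-0.33,0.01,0,0.01],
    [0,-0.33,0.01,0,0.01],
  ],
)

```text
t: 5.75
eef_pos: [0.4408, -0.027, 0.2463]
ee_rot: [3.141, -0.0, -1.888]
force: [-0.1, -0.1, -0.2]
width: 0.0216
gripper_force: 40.0
```

```bash
python3 - <<'E'
from h import *
w=grab('wrist')
s=arm.get_state();print(s['t'],s['eef_pos'],s['ee_rot'])
u=proj(w,[[.4455,-.097,.062],s['eef_pos']]);print(u)
x,y=u[0].round().astype(int);x0=max(0,x-100);y0=max(0,y-75);c=w['color'][y0:y0+150,x0:x0+200]
print(x0,y0);cv2.imwrite('pics/w3.png',cv2.resize(c,None,fx=3.5,fy=3.5,interpolation=cv2.INTER_CUBIC))
E
```

```text
5.8 [ 0.44094311 -0.0265578   0.24635508] [ 3.14121043e+00 -1.91472221e-04 -1.88799104e+00]
[[296.92880963 111.87052261]
 [324.64296081 264.95547734]]
197 37
```

View pics/w3.png

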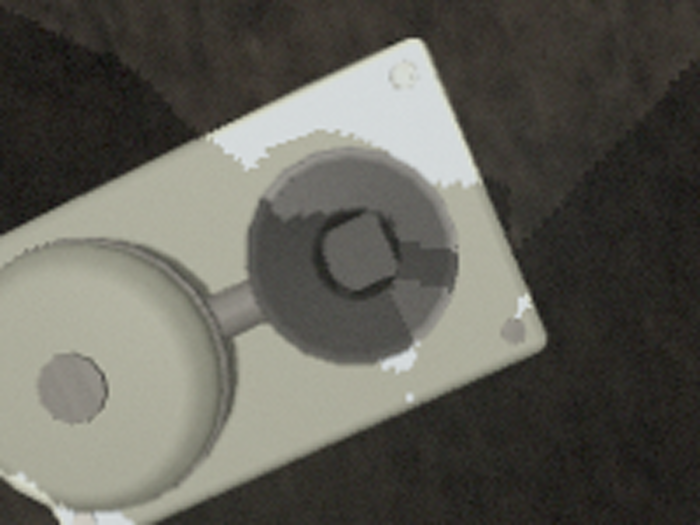

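The crop shows the collet rim circle centred at crop (353,257), which is full-image (297.5,110.1), about 2 px from my prediction.

```bash
python3 - <<'E'
from h import *
w=grab('wrist');P=onz(w,(297.5,110.1),.062);print(P)
print(P-arm.get_state()['eef_pos'])
E
```

```text
[ 0.44462408 -0.09792557  0.062     ]
[ 0.00362219 -0.07164235 -0.18440117]
```

>>> step_arm(
  rows=[
    [0.001,-0.015,0,0,0.01],
    [0.003,-0.045,0,0,0.01],
    [0.004,-0.066,-0.01,0,0.01],
    [0.004,-0.071,-0.035,0,0.01],
    [0.004,-0.071,-0.065,0,0.01],
    [0.004,-0.071,-0.08,0,0.01],
    [0.004,-0.071,-0.085,0,0.01],
    [0.004,-0.071,-0.085,0,0.01],
  ],
)

```text
t: 6.65
eef_pos: [0.445, -0.0972, 0.1613]
ee_rot: [3.141, -0.001, -1.887]
force: [0.5, 0.5, -1.1]
width: 0.0209
gripper_force: 40.0
```

```bash
python3 - <<'E'
from h import *
s=grab('scene')
e=arm.get_state();p=np.array(e['eef_pos']);print(p,e['force'],e['moment'])
u=proj(s,[p,p+[0,0,-.076],[.445,-.0975,.062],p+[0,0,-.062]]);print(u)
x,y=u[1].round().astype(int);x0=x-50;y0=y-50;print(x0,y0)
cv2.imwrite('pics/s4.png',cv2.resize(s['color'][y0:y0+90,x0:x0+100],None,fx=6,fy=6,interpolation=cv2.INTER_CUBIC))
E
```

```text
[ 0.44556232 -0.09724836  0.16204935] [ 0.02177095 -0.31673566 -0.31787998] [ 0.09550709 -0.11931603 -0.02284881]
[[387.53277213 132.40450468]
 [385.47785811 162.98805912]
 [385.11086031 172.27742637]
 [385.84576016 157.51363813]]
335 113
```

View pics/s4.png

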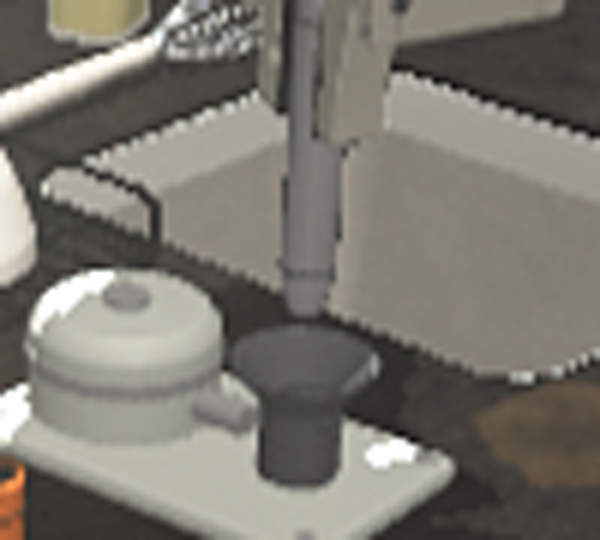

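The nose at crop (305,305) is upright and directly above the mouth centre at (306,352). Descending into the funnel.

>>> step_arm(
  rows=[
    [0,0,-0.01,0,0.01],
    [0,0,-0.022,0,0.01],
    [0,0,-0.032,0,0.01],
    [0,0,-0.038,0,0.01],
    [0,0,-0.04,0,0.01],
    [0,0,-0.04,0,0.01],
  ],
  newtons=55,
)

```text
t: 7.3
eef_pos: [0.445, -0.0978, 0.1215]
ee_rot: [3.141, -0.0, -1.888]
force: [1.2, -1.5, -1.0]
width: 0.0211
gripper_force: 55.0
```

>>> step_arm(
  rows=[
    [0,0,-0.004,0,0.01],
    [0,0,-0.008,0,0.01],
    [0,0,-0.012,0,0.01],
    [0,0,-0.016,0,0.01],
    [0,0,-0.02,0,0.01],
    [0,0,-0.023,0,0.01],
    [0,0,-0.025,0,0.01],
    [0,0,-0.025,0,0.01],
  ],
)

```text
t: 8.1
eef_pos: [0.4452, -0.098, 0.0965]
ee_rot: [-3.141, -0.0, -1.888]
force: [0.5, -3.6, -0.4]
width: 0.0214
gripper_force: 55.0
```

>>> step_arm(
  rows=[
    [0,0.0005,-0.001,0,0.01],
    [0,0.0005,-0.002,0,0.01],
    [0,0.0005,-0.003,0,0.01],
    [0,0.0005,-0.004,0,0.01],
  ],
)

```text
t: 8.5
eef_pos: [0.4455, -0.0977, 0.0935]
ee_rot: [-3.14, -0.001, -1.887]
force: [-3.1, -4.1, 12.4]
width: 0.0213
gripper_force: 55.0
```

>>> step_arm(
  rows=[
    [0,0,-0.001,0,0.01],
    [0,0,-0.002,0,0.01],
  ],
)

```text
t: 8.7
eef_pos: [0.4461, -0.0979, 0.0931]
ee_rot: [-3.139, -0.001, -1.886]
force: [-10.5, -0.6, 41.2]
width: 0.0208
gripper_force: 55.1
```

The force rises to 41 N at TCP z 0.093, the expected home height, so the tube has bottomed. Relieving the load and releasing.

>>> step_arm(
  rows=[
    [0,0,0.001,0,0.01],
    [0,0,0.0015,0,0.01],
    [0,0,0.0015,0,0.01],
  ],
)

```text
t: 9.0
eef_pos: [0.4456, -0.0977, 0.0934]
ee_rot: [-3.14, -0.001, -1.887]
force: [-3.9, -3.6, 14.8]
width: 0.0209
gripper_force: 55.0
```

>>> step_arm(
  rows=[
    [0,0,0,0,0.03],
    [0,0,0,0,0.05],
    [0,0,0,0,0.07],
    [0,0,0,0,0.07],
    [0,0,0,0,0.07],
    [0,0,0,0,0.07],
  ],
)

```text
t: 9.6
eef_pos: [0.4449, -0.0972, 0.0919]
ee_rot: [3.141, -0.0, -1.888]
force: [-0.4, -0.3, 1.0]
width: 0.0637
gripper_force: 0.0
```

>>> step_arm(
  rows=[
    [0,0,0.01,0,0.08],
    [0,0,0.03,0,0.08],
    [0,0,0.06,0,0.08],
    [0,0,0.1,0,0.08],
    [0,0,0.12,0,0.08],
    [0,0.02,0.13,0,0.08],
    [0,0.05,0.13,0,0.08],
    [0,0.09,0.13,0,0.08],
    [0,0.12,0.13,0,0.08],
    [0,0.13,0.13,0,0.08],
    [0,0.13,0.13,0,0.08],
  ],
)

```text
t: 10.7
eef_pos: [0.445, 0.0338, 0.2227]
ee_rot: [-3.141, 0.0, -1.885]
force: [1.1, -0.6, -0.4]
width: 0.0798
gripper_force: 0.0
```

```bash
python3 - <<'E'
from h import *
s=grab('scene');t=grab('top')
n=[[.445,-.0975,.147],[.445,-.0975,.062]];print(proj(s,n)-[300,90],proj(t,n)-[380,150])
cv2.imwrite('pics/v5.png',np.vstack([cv2.resize(s['color'][90:210,300:450],None,fx=3,fy=3,interpolation=2),cv2.resize(t['color'][150:225,380:455],(450,225*2-220),interpolation=2)]))
a=np.hstack([cv2.resize(s['color'][90:210,300:450],None,fx=3,fy=3),cv2.resize(t['color'][150:240,380:455],(300,360))]);cv2.imwrite('pics/v5.png',a)
E
```

```text
[[87.37921057 48.67340303]
 [85.11086031 82.27742637]] [[47.66287339 47.17482231]
 [39.09920446 54.05334024]]
```

View pics/v5.png

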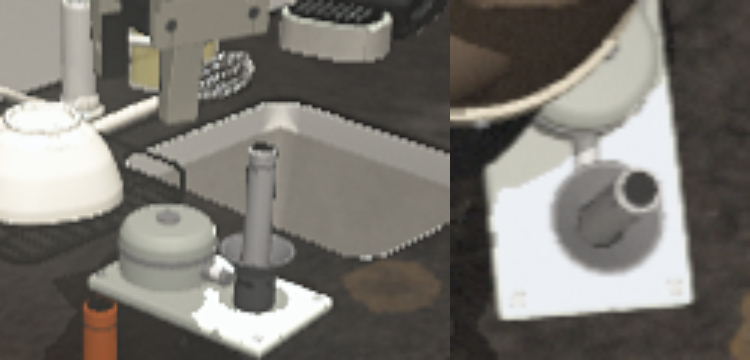

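The picture shows the tube's top at (264,149) in the scene view against an expected (262,146), and at (637,189) in the top view against (641,189). So it is home and upright, with the gripper clear.

```bash
python3 -c "
from station import arm
print(arm.job_done())"
```

```text
the job is handed in; nothing more can be done
None
```

The long tube is pressed fully home and upright in the collet and released, the short tube was left in the stand, and the job was handed in at about 11 s.

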